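Clamp a sauce pump and draw its plunger for greasing

TASK

The sauce pump needs its seal greased. First clamp the pump in the small vise by swinging the red-handled lever clockwise (seen from above) all the way round to its stop, with the plunger still pushed home; then take the plunger by its black knob and draw it gently straight up until the blue ring is fully clear of the white gland nut, but stop before the red band shows. Finish holding the plunger still at that height, without letting go, so a colleague can grease the ring; leave the other things on the counter alone.

Things in the scene. Friction and masses are not known exactly. Their poses are not given: they have to be found in the camera images.
- vise: Quick-action vise fixed to the counter: grey base about 92 mm deep (x) and 212 mm long (y), flat steel bed 22 mm above the counter. Origin on the counter under the axis on which a clamped pump stands. At its +y end a fixed V jaw, 60 mm high; at its -y side a moving jaw, 58 mm high, that slides to +y, pushed by a cam on an upright pivot. z is up.
- vise_lever (a joint): Lever angle, rad. 0 = open, lever along the vise's -y; grows clockwise seen from above; 1.6 = at its stop, lever along the vise's -x (robot side). It pushes the jaw 11 mm; from about 1.2 rad the jaw presses the pump into the V through springs, up to about 30 N. It takes 3 to 6 N at its handle, stays where it is left, and the cam does not slip back.
- lever_grip (a point): Centre of the upright red handle at the lever's end, 80 mm above the counter, 105 mm from the pivot. The handle is a round grip 22 mm across, from 59 to 101 mm above the counter, that revolves freely on its own pin, so a hand can carry it round without turning. The lever bar under it tops out at 56 mm.
- lever_pivot (a point): Point on the lever's upright pivot axis, 80 mm above the counter: 98 mm from the vise's origin along its -y. The post itself ends at 63 mm.
- vise_jaw: Moving steel jaw with a rubber face, 64 mm wide, 24 to 58 mm above the counter. Its frame is parallel to the vise's.
- pump_barrel: Pump barrel, 0.6 kg, loose on the vise's bed 2 to 4.5 mm short of the V; clamping brings its axis over the vise's origin. Steel, 125 mm high: solid foot 60 mm across, 40 high; tube 45 across; white gland nut 54 across from 106 to 125 mm; spout 62 mm out to +x, 52 to 90 mm up. Bore 27.6 mm across, open at the top, 87 deep. Origin: centre of its underside, z up along the bore.
- gland_mouth (a point): Centre of the bore's mouth, on top of the white gland nut, 125 mm above the barrel's origin; z along the bore.
- plunger: Steel plunger about 0.35 kg, loose in the bore: a rod 26 mm across, 93 mm long below its black knob. Home, its foot rests on the bore's floor, 38 mm above the barrel's origin, and 6 mm of rod show between nut and knob. If let go it slides home again. Origin at the centre of the rod's lower end, z up along the rod.
- plunger_knob (a point): Middle of the knob's grip, 109 mm above the plunger's origin: round, 34 mm across, 93 to 125 mm above the origin; above it a rim 42 mm across, up to 132 mm.
- blue_ring (a point): Centre of the blue ring on the rod, 45 mm above the plunger's origin; the ring is 6 mm high. Home it lies 42 mm below the mouth, inside the bore; it is clear when its centre stands more than 3 mm above the mouth, that is after 45 mm of lift.
- red_band (a point): Centre of the red stop band on the rod, 15 mm above the plunger's origin, 6 mm high. It begins to show after 69 mm of lift.
- call_bell: Bystander: counter bell, chrome dome on a dark foot, 82 mm wide, 67 mm high; origin at the centre of its underside.
- sanitiser: Bystander: pump bottle of hand gel, 69x62x167 mm; origin at the centre of its underside.
- shaker_cheese: Bystander: glass shaker with a steel cap, pale filling, 73 mm wide, 119 mm high; origin at the centre of its underside.
- shaker_chili: Bystander: glass shaker with a steel cap, reddish filling, 73 mm wide, 119 mm high; origin at the centre of its underside.
- sauce_bottle: Bystander: sauce bottle with a brown cap, 47x78x188 mm; origin at the centre of its underside.
- dip_red: Bystander: lidded dip cup, red, 69 mm wide, 34 mm high; origin at the centre of its underside.
- dip_white: Bystander: lidded dip cup, white, 69 mm wide, 34 mm high; origin at the centre of its underside.
Mind the look-alikes: they are no part of the job. Leave any brown, pink or yellow look-alike of the plunger alone.

How it is judged:
On the way:
1. the lever is round at its stop and the jaw holds the pump in the V, the plunger still home (value of joint vise_lever above 1.45 rad and contact force between vise_jaw and pump_barrel above 12 N and angle between pump_barrel's own z axis and vertical below 0.06 rad and horizontal distance between pump_barrel and vise below 0.006 m and z of blue_ring in the frame of gland_mouth below -0.036 m), for 0.2 s.
At the end, for the whole second after the job is handed in: ends holding: fingers grip the plunger (over 2 N), still (under 10 mm/s), in line with the bore (0.06 rad), lifted 45 to 69 mm (blue ring clear, red band hidden); lever at its stop (over 1.45 rad), jaw pressing the upright barrel (over 12 N) within 6 mm of its place in the V (value of joint vise_lever above 1.45 rad and contact force between vise_jaw and pump_barrel above 12 N and angle between pump_barrel's own z axis and vertical below 0.06 rad and horizontal distance between pump_barrel and vise below 0.006 m and z of blue_ring in the frame of gland_mouth above 0.003 m and z of red_band in the frame of gland_mouth below -0.003 m and angle between the z axis of plunger and the z axis of pump_barrel, either way round below 0.06 rad and contact force between the fingers and plunger above 2 N and linear speed of plunger below 0.01 m/s); the arm keeps its last pose, push and grip.
It fails at once if the plunger is pulled out past the red band or right out of the barrel (z of red_band in the frame of gland_mouth above 0.015 m).
It fails at once if the plunger is jammed: forced sideways in its bore with more than 40 N (contact force between plunger and pump_barrel above 40 N).
It fails at once if the pump is lifted off the vise's bed or tipped over (z of pump_barrel in the frame of vise above 0.035 m or angle between pump_barrel's own z axis and vertical above 0.25 rad).
It fails at once if a bystander is pushed more than 30 mm or tipped (distance of any of call_bell, sanitiser, shaker_cheese, shaker_chili, sauce_bottle, dip_red, dip_white from where it was at the start of the episode above 0.03 m or angle between any of call_bell, sanitiser, shaker_cheese, shaker_chili, sauce_bottle, dip_red, dip_white's own z axis and vertical above 0.5 rad).
It also fails if it takes over 48 s, if anything falls off the work surface, if the arm or the gripper's body presses on something with over 40 N, if the wrist force passes 120 N, or if a joint passes its speed limit or range.

ROBOT

A 7-joint arm with a two-finger parallel gripper is mounted at the origin on a cart in front of the work surface, level with it; the furniture and walls round the work are solid. World frame = base frame: x ahead of the robot, y to its left, z up, the work surface at z = 0. Lengths are in m, angles in rad, forces in N, time in s.
With the tool pointing down it reaches from about 0.35 to 0.9 m from the base axis. Payload 7.2 kg.
Tool frame: the origin (TCP) lies on the centre line of the jaws, within the pads' length; the fingertips stand 19 mm ahead of it and the grasp point (between the pads) is the TCP; z points along the fingers, y is the direction in which the jaws open and shut (so a half turn about z gives the same grasp; the last joint's range is limited). The gripper opens to 88 mm and grips with 3 to 60 N. Pads are 20 mm wide; open, the fingers measure 115 mm over their backs; the gripper's body (75 mm by 178 mm) begins 61 mm behind the grasp point.
Start: joints at [1.236, 0.411, -0.013, 1.596, 0.006, 1.134, -0.082], TCP at [0.165, -0.603, 0.214] pointing down, gripper open.
Joint ranges: [-2.95, 2.95], [-0.29, 1.99], [-1.47, 1.44], [0.14, 2.54], [-1.03, 4.17], [0.13, 1.85], [-2.86, 2.86]. Speed limits (rad/s): [2.39, 2.39, 3.01, 3.01, 3.14, 3.14, 3.14].

INTERFACE

Orientations are given as a rotation vector (axis times angle).
In Python, from station import r gives the robot as it stands.
- The arm moves only by the tool arm_command, never from a script. Its argument "moves" is a list of rows, each a list of 5 numbers: the shift along the world's x, y, z in mm, then the turn about the world's z in degrees, then the closure, from 0 (fully open) to 1 (shut). In form: [[dx, dy, dz, twist, grip], ...]. A call has 1 to 8 rows; each row shifts and turns the commanded pose from where the row before left it; what a row does not reach is not made up. A row lasts 1/8 s, in which the tool goes at most 62.5 mm and 10.7 degrees, less where a joint would pass 70% of its speed; a pose out of reach is approached as far as the arm can. A call is refused whole if a number of a shift passes 62.5 or a number of a turn 10.7, either way. A call with a gripper value outside its range is refused whole. The fingers move at their own pace and stop on an object; "grip_force" is the grip in N (left out, the last holds). Time passes only in rows, so rows that do not move let the fingers close. It gives the time, the measured TCP pose, the force and the opening at its end, in the units of the state.
- r.read_state(): the state, without advancing time (a new reading comes with each control period).
- r.read_camera(name): name is "side" or "top" or "wrist"; returns a dict with "pixels" (384x512x3 uint8, red, green, blue), "fx", "fy", "cx", "cy" (pixels), "xyz" and "orientation" of the camera in the world. Camera axes: x right, y down, z forward; pixel columns grow to the right and rows downward; lengths in m; the calibration is good to about 2 mm. A picture is of the moment at which its call begins. There is no depth.
- r.close_job(): hands the job in, once; it reports no verdict.
The state is a dict: "time": time; "joints": joint angles; "joint_vel": joint speeds; "joint_torque": joint torques, N m; "ee_pos": TCP position; "tcp_rot": TCP orientation; "contact_force": force on the tool from outside, world axes, zero at the start; "torque": the same for the moment, N m; "gripper_width": finger opening in m.
Only numpy, scipy, OpenCV 4.12 (cv2) and the standard library are available. Lean on these libraries where they do the work, as an engineer would, in place of code of your own. Each camera call takes 0.05 s, during which the arm holds its last target.

## Working session

There is one attempt and no reset: what is moved stays moved. The work goes in short steps, Python scripts to look and compute and a tool call to move; the robot and the scene stay as the last step left them, time stands still between calls to the robot, and variables do not carry over. Pictures are saved under pics/ and viewed, and the job is handed in when it is done.

Besides the shell and the picture viewer there is one more tool, called as name(argument=value, ...) on one line, values as JSON. arm_command: Moves the arm, as the interface text tells. Its arguments: {"type":"object","properties":{"moves":{"type":"array"},"grip_force":{"type":"number"}},"required":["moves"]}

```bash
mkdir -p pics; ls
cat > h.py <<'E'
import numpy as np, cv2
from scipy.spatial.transform import Rotation as R
from station import r
def cam(n,f=None):
    c=r.read_camera(n)
    if f: cv2.imwrite('pics/'+f,cv2.cvtColor(c['pixels'],cv2.COLOR_RGB2BGR))
    return c
def RT(c):
    o=np.array(c['orientation'],float)
    return R.from_rotvec(o) if o.shape==(3,) else (R.from_matrix(o) if o.shape==(3,3) else R.from_quat(o))
def ray(c,u,v,z):
    d=RT(c).apply([(u-c['cx'])/c['fx'],(v-c['cy'])/c['fy'],1]); p=np.array(c['xyz']); return p+d*(z-p[2])/d[2]
def proj(c,P):
    q=RT(c).inv().apply(np.array(P,float)-np.array(c['xyz'])); return c['fx']*q[0]/q[2]+c['cx'],c['fy']*q[1]/q[2]+c['cy']
E
python3 - <<'E'
from h import *
for n in ['side','top','wrist']:
    c=cam(n,n+'0.png'); print(n,c['xyz'],c['orientation'],c['fx'],c['cx'],c['cy'])
print(r.read_state())
E
```

```text
pics
side [-0.20726148  1.07985789  0.99659408] [-0.75550432  2.43170101 -1.30893942] 412.90894260602505 251.69121502903 189.82429215325084
top [0.20359731 0.10753276 1.45279519] [-1.84421795  2.31395857 -0.32135863] 380.08329604839946 251.71188767235358 198.23242649830718
wrist [ 0.23377682 -0.58400781  0.38417831] [ 2.32301501 -1.77134447 -0.24028508] 323.48884155138273 252.83416791121962 197.50619080814306
{'time': 0.15, 'joints': array([ 1.23579322,  0.41169183, -0.01271072,  1.59678015,  0.00559445,
        1.13428142, -0.08218557]), 'joint_vel': array([-6.28278999e-04, -1.34086135e-03,  5.43584101e-04, -3.38144179e-03,
        8.64628018e-04, -1.07615251e-03,  2.38795081e-05]), 'joint_torque': array([ 2.04168362e-03, -5.88334608e+01,  6.42626882e-01, -2.91289204e+01,
       -5.37305942e-02,  1.58696092e-02,  1.32369187e-04]), 'ee_pos': array([ 0.16465823, -0.60255201,  0.21354676]), 'tcp_rot': array([-3.11257977e+00, -4.17757912e-01,  3.48772539e-04]), 'contact_force': array([-0.25425349, -0.22161378, -0.69984733]), 'torque': array([-0.05857257, -0.00341585, -0.02753687]), 'gripper_width': 0.08775315382162215}
```

View pics/top0.png

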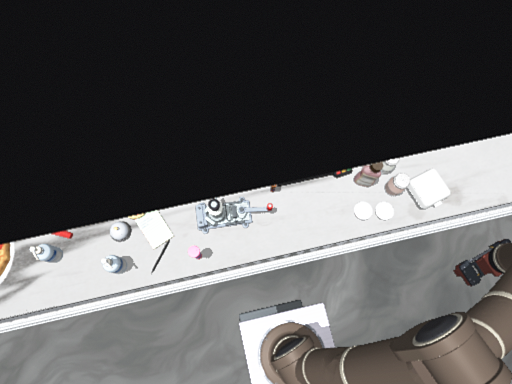

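View pics/side0.png

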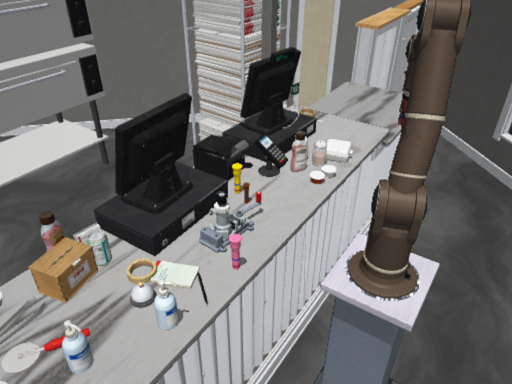

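View pics/wrist0.png

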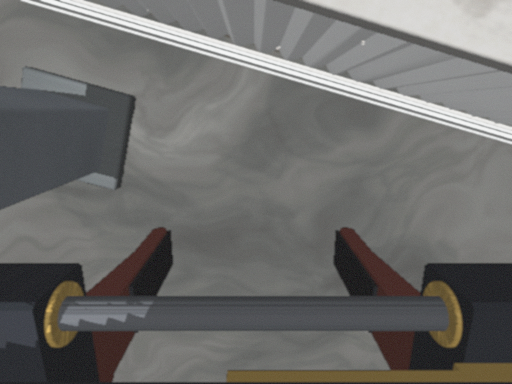

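The top view shows the vise at about (225,212) with the red handle at (270,207). The side view shows it at (227,228). There are pink (235,250), yellow (238,177) and brown (246,192) look-alikes. I'll enlarge both crops.

Run:
```python
import cv2
a=cv2.imread('pics/top0.png')[165:265,170:300]; cv2.imwrite('pics/t1.png',cv2.resize(a,None,fx=6,fy=6,interpolation=2)[:600,:800])
a=cv2.imread('pics/side0.png')[155:275,180:300]; cv2.imwrite('pics/s1.png',cv2.resize(a,None,fx=5,fy=5,interpolation=2))
from h import *
c=r.read_camera('top'); s=r.read_camera('side')
for P in [(0,0,0),(.5,0,0),(.5,.2,0)]: print(P,proj(c,P),proj(s,P))
print(ray(c,270,207,.1),ray(c,215,204,.15))
```

```text
(0, 0, 0) (np.float64(291.89218133484735), np.float64(355.08220056682455)) (np.float64(381.1996034389572), np.float64(271.92182594627104))
(0.5, 0, 0) (np.float64(259.69979284989955), np.float64(221.0050663032134)) (np.float64(257.75806853783524), np.float64(220.20273584838404))
(0.5, 0.2, 0) (np.float64(209.39277493294415), np.float64(232.27846287691548)) (np.float64(226.955968921821), np.float64(248.17445603341838))
[ 0.52229229 -0.04151936  0.1       ] [0.56452009 0.15136118 0.15      ]
```

View pics/t1.png

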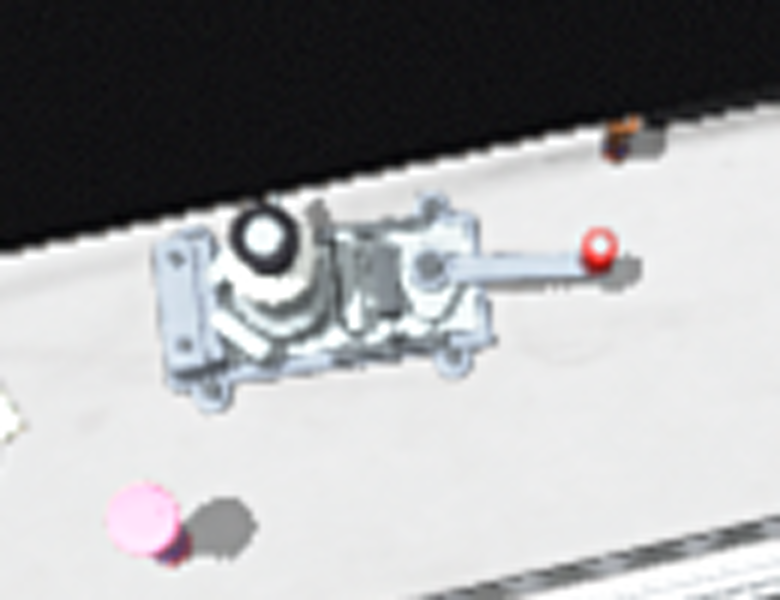

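View pics/s1.png

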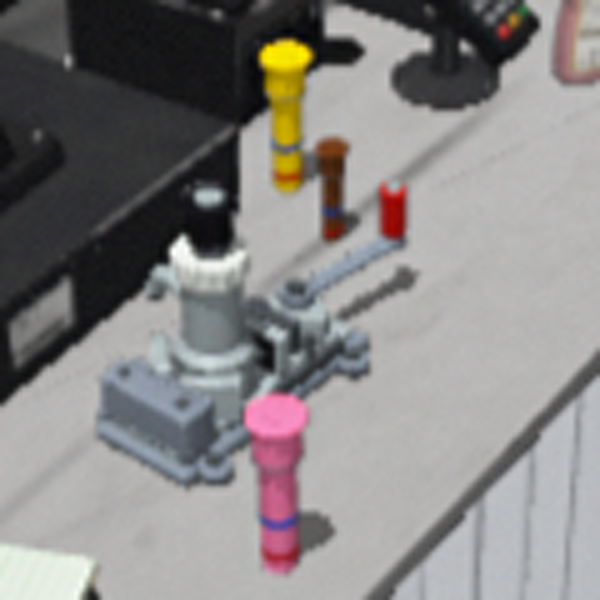

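Run:
```python
from h import *
c=r.read_camera('top'); s=r.read_camera('side')
for n,a,b,z in [('handle',(269.75,205.75),(258.5,192.5),.101),('knob',(214.25,204.25),(221.9,193.9),.192),('pivot',(241.8,208.8),(239.3,212.5),.063),('pink',(194,251.5),(235.2,236),.125)]:
    print(n,ray(c,*a,z),ray(s,*b,z))
```

```text
handle [ 0.52686339 -0.04163314  0.101     ] [ 0.52369638 -0.0386652   0.101     ]
knob [0.55258771 0.15262855 0.192     ] [0.549314  0.1547668 0.192    ]
pivot [0.54785313 0.05963475 0.063     ] [0.53917052 0.06842156 0.063     ]
pink [0.41982257 0.25756526 0.125     ] [0.42519062 0.24761394 0.125     ]
```

arm_command(moves=[[0, 30, 40, -2, 0], [20, 50, 20, -2, 0], [25, 55, 10, -2, 0], [25, 55, 10, -2, 0], [25, 55, 10, -2, 0], [25, 55, 0, -2, 0], [25, 55, 0, -2, 0], [25, 55, 0, -2, 0]])

```text
time: 1.35
ee_pos: [0.3353, -0.191, 0.3045]
tcp_rot: [3.14, -0.022, 0.002]
contact_force: [0.8, -0.2, 0.6]
gripper_width: 0.0879
```

arm_command(moves=[[25, 50, 0, -2, 0], [25, 50, 0, -2, 0], [20, 40, 0, 0, 0], [0, 0, 0, 0, 0]])

```text
time: 1.85
ee_pos: [0.4057, -0.0498, 0.3044]
tcp_rot: [-3.139, 0.12, -0.001]
contact_force: [-0.1, -0.8, 0.8]
gripper_width: 0.0878
```

Run:
```python
from h import *
c=cam('wrist','w1.png'); print(c['xyz'],c['orientation']); s=r.read_state(); print(s['time'],s['ee_pos'],s['tcp_rot'],s['joints'])
```

```text
[ 0.47694986 -0.05572576  0.47524214] [ 2.0042689  -2.16154284 -0.29076426]
1.9 [ 0.40495736 -0.05191831  0.3041832 ] [ 3.13908567e+00 -1.24198812e-01  2.63653954e-05] [ 0.60470047 -0.01383866 -0.57711843  1.91072813 -0.00792244  1.24245547
 -1.61970512]
```

View pics/w1.png

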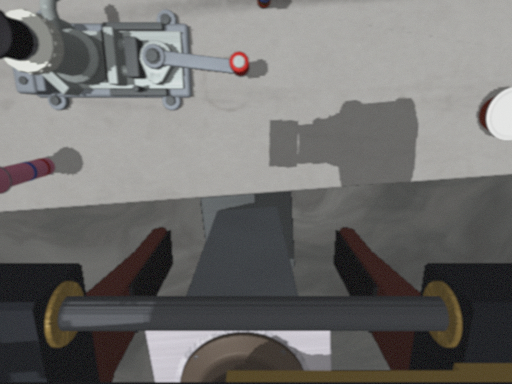

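The wrist view shows the handle top at (239.5,62), the pivot post at (154,56), the base bolts at (170,18), (172,101) and (59,101), and the pump at far left.

Run:
```python
from h import *
a=cv2.imread('pics/w1.png')[0:130,0:270]; cv2.imwrite('pics/w1c.png',cv2.resize(a,(783,377),interpolation=2))
c=r.read_camera('wrist')
h=ray(c,239.5,62,.101);p=ray(c,154,56,.063); print(h,p,h-p,np.linalg.norm((h-p)[:2]))
b=[ray(c,*q,.014) for q in [(170,18),(172,101),(59,101)]]; print(b, b[1]-b[2],b[0]-b[1])
```

```text
[ 0.52617574 -0.04712912  0.101     ] [0.54570127 0.05391228 0.063     ] [-0.01952553 -0.1010414   0.038     ] 0.10291069275999327
[array([0.5970577 , 0.03957955, 0.014     ]), array([0.49563234, 0.05171841, 0.014     ]), array([0.50772703, 0.20567891, 0.014     ])] [-0.01209469 -0.1539605   0.        ] [ 0.10142537 -0.01213886  0.        ]
```

View pics/w1c.png

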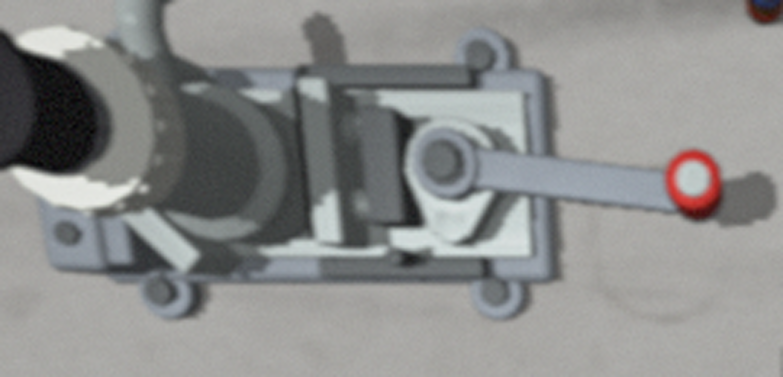

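arm_command(moves=[[40, 3, -40, 0, 0], [40, 3, -40, 0, 0], [40, 3, -40, 0, 0], [0, 0, -30, 0, 0], [0, 0, 0, 0, 0]])

```text
time: 2.58
ee_pos: [0.5228, -0.0455, 0.1518]
tcp_rot: [3.139, -0.132, -0.009]
contact_force: [-0.6, -0.6, 0.4]
gripper_width: 0.0879
```

Run:
```python
from h import *
c=cam('wrist','w2.png'); s=r.read_state(); print(s['time'],s['ee_pos'],s['tcp_rot'],s['contact_force'])
```

```text
2.625 [ 0.5238409  -0.04519445  0.15368737] [ 3.13850302 -0.13154662 -0.00379848] [ 0.40543136 -0.73618032  0.38352741]
```

View pics/w2.png

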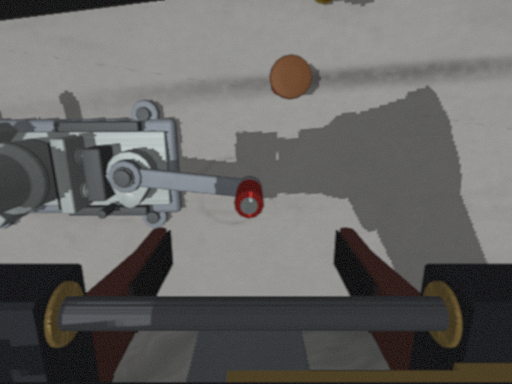

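The handle top is at (249,206), centred between the fingers. The pivot post is at (123,176).

Run:
```python
from h import *
c=r.read_camera('wrist'); print(ray(c,249,206,.101),ray(c,123,176,.063), r.read_state()['ee_pos'])
```

```text
[ 0.52810138 -0.04298719  0.101     ] [0.55090582 0.05956647 0.063     ] [ 0.52465939 -0.04496865  0.15491879]
```

arm_command(moves=[[3, 2, -30, 0, 0], [0, 0, -25, 0, 0], [0, 0, -15, 0, 0], [0, 0, 0, 0, 0.5], [0, 0, 0, 0, 1], [0, 0, 0, 0, 1], [0, 0, 0, 0, 1], [0, 0, 0, 0, 1]], grip_force=20)

```text
time: 3.68
ee_pos: [0.5279, -0.0419, 0.0844]
tcp_rot: [3.139, -0.129, 0.001]
contact_force: [0.4, -0.3, 1.0]
gripper_width: 0.0413
```

arm_command(moves=[[0, 0, 0, 0, 1], [0, 0, 0, 0, 1]])

```text
time: 3.92
ee_pos: [0.5277, -0.0425, 0.0842]
tcp_rot: [3.138, -0.129, -0.0]
contact_force: [-0.7, -9.8, 2.2]
gripper_width: 0.0215
```

arm_command(moves=[[-9, 3, 0, 0, 1], [-9, 3, 0, 0, 1], [-9, 5, 0, 0, 1], [-9, 5, 0, 0, 1], [-8, 7, 0, 0, 1], [-8, 7, 0, 0, 1], [-7, 8, 0, 0, 1], [-6, 8, 0, 0, 1]], grip_force=20)

```text
time: 4.92
ee_pos: [0.4607, 0.0017, 0.084]
tcp_rot: [3.135, -0.132, -0.005]
contact_force: [-3.1, -6.6, 6.6]
gripper_width: 0.0212
```

arm_command(moves=[[-5, 9, 0, 0, 1], [-5, 10, 0, 0, 1], [-3, 10, 0, 0, 1], [-3, 10, 0, 0, 1], [-1, 10, 0, 0, 1], [-1, 10, 0, 0, 1], [0, 0, 0, 0, 1]])

```text
time: 5.8
ee_pos: [0.4428, 0.0632, 0.084]
tcp_rot: [3.138, -0.128, -0.005]
contact_force: [-6.6, 0.0, 6.4]
gripper_width: 0.0212
```

arm_command(moves=[[1, 6, 0, 0, 1], [1, 6, 0, 0, 1], [0, 0, 0, 0, 1]])

```text
time: 6.18
ee_pos: [0.4435, 0.0718, 0.0838]
tcp_rot: [3.133, -0.131, -0.01]
contact_force: [-9.3, -9.5, 13.7]
gripper_width: 0.0212
```

arm_command(moves=[[1, 4, 0, 0, 1], [0, 0, 0, 0, 1]])

```text
time: 6.42
ee_pos: [0.4438, 0.0722, 0.0836]
tcp_rot: [3.128, -0.134, -0.012]
contact_force: [-10.4, -19.9, 17.3]
gripper_width: 0.0214
```

Run:
```python
from h import *
cam('wrist','w3.png'); c=cam('top','t3.png');cam('side','s3.png')
a=cv2.imread('pics/t3.png')[165:265,170:300]; cv2.imwrite('pics/t3c.png',cv2.resize(a,None,fx=6,fy=6,interpolation=2))
print(r.read_state()['contact_force'],r.read_state()['ee_pos'])
```

```text
[ -9.99004337 -19.75708791  17.4614005 ] [0.44385147 0.07220752 0.08362455]
```

View pics/w3.png

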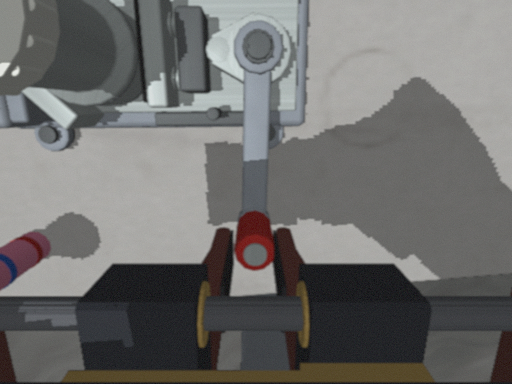

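View pics/t3c.png

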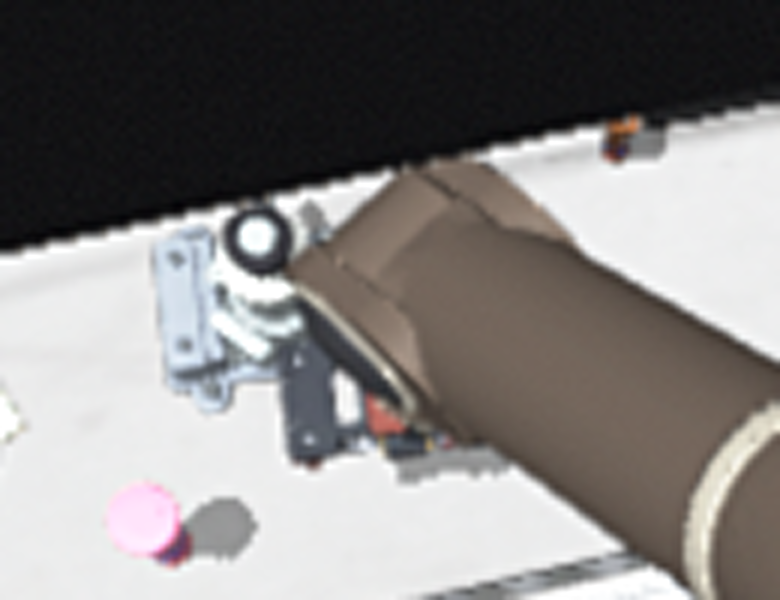

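The lever is hard on its stop: 20 N with no further travel. The wrist view shows it square to the vise at x≈255. Releasing and rising.

arm_command(moves=[[0, 0, 0, 0, 0], [0, 0, 0, 0, 0], [0, 0, 0, 0, 0], [0, 0, 0, 0, 0], [0, 0, 20, 0, 0], [0, 0, 40, 0, 0], [0, 0, 60, 0, 0], [0, 0, 60, 0, 0]])

```text
time: 7.58
ee_pos: [0.4473, 0.0796, 0.2658]
tcp_rot: [-3.139, 0.128, 0.001]
contact_force: [1.5, 0.2, 0.3]
gripper_width: 0.0875
```

arm_command(moves=[[0, 30, 40, 0, 0], [0, 40, 0, 0, 0], [0, 0, 0, 0, 0], [0, 0, 0, 0, 0]])

```text
time: 8.07
ee_pos: [0.4475, 0.1486, 0.3037]
tcp_rot: [3.138, -0.128, -0.001]
contact_force: [-0.1, -0.8, 0.3]
gripper_width: 0.0875
```

Run:
```python
from h import *
cam('wrist','w4.png'); c=cam('top','t4.png');cam('side','s4.png')
a=cv2.imread('pics/s4.png')[155:275,180:300]; cv2.imwrite('pics/s4c.png',cv2.resize(a,None,fx=5,fy=5,interpolation=2))
s=r.read_state();print(s['time'],s['contact_force'],s['ee_pos'],s['tcp_rot'])
```

```text
8.225 [ 0.85440321 -0.34591287 -0.61371324] [0.44778535 0.1480114  0.30372547] [ 3.13830000e+00 -1.31453160e-01 -1.24188843e-03]
```

View pics/w4.png

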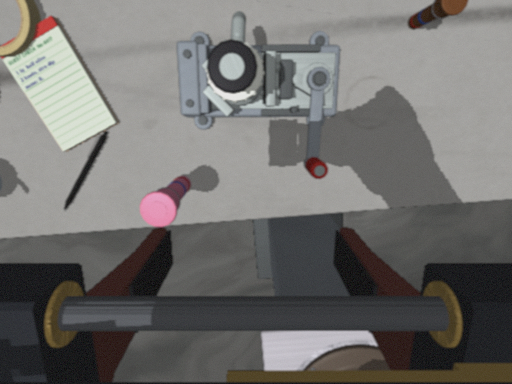

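View pics/s4c.png

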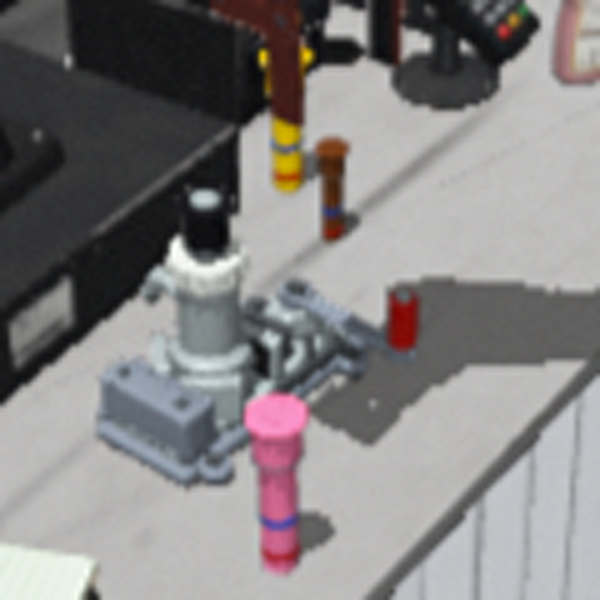

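The clamped pump has the black-knobbed plunger, at wrist (232,66) and side crop (206,200). The pink one at wrist (159,209), the brown one at (450,5) and the yellow one in the side crop at (288,150) stand loose, so they are the look-alikes. One enlarged crop to confirm and measure:

Run:
```python
from h import *
im=cv2.imread('pics/w4.png'); a=im[25:135,165:345]; cv2.imwrite('pics/w4c.png',cv2.resize(a,None,fx=4,fy=4,interpolation=2))
c=r.read_camera('wrist'); 
h=ray(c,316.5,168,.101);p=ray(c,317.5,76,.063);print('h',h,'p',p)
b=[ray(c,*q,.014) for q in [(320,41),(203,121),(201,41)]];print(b); d=b[2]-b[0];print('yaw',np.arctan2(-d[0],d[1]))
print('lever φ',np.arctan2(-(h-p)[0],-(h-p)[1]))
g=cv2.cvtColor(im,cv2.COLOR_BGR2GRAY)[30:105,195:275]; m=(g<60).astype(np.uint8)
n,l,st,ce=cv2.connectedComponentsWithStats(m); i=1+st[1:,4].argmax(); ct=max(cv2.findContours((l==i).astype(np.uint8),0,1)[0],key=cv2.contourArea)
(u,v),rr=cv2.minEnclosingCircle(ct); print('knob',u+195,v+30,rr, st[i]); print(ray(c,232,66.5,.192),ray(c,u+195,v+30,.192))
```

```text
h [0.44668945 0.07332747 0.101     ] p [0.55057623 0.06171465 0.063     ]
[array([0.59694498, 0.0476341 , 0.014     ]), array([0.5087694 , 0.21209844, 0.014     ]), array([0.60980442, 0.20215974, 0.014     ])]
yaw -0.08302751540816926
lever φ 1.6821176376146025
knob 228.72100830078125 66.74829483032227 27.283103942871094 [  13   10   48   52 1000]
[0.55382669 0.15603616 0.192     ] [0.55386034 0.15871829 0.192     ]
```

View pics/w4c.png

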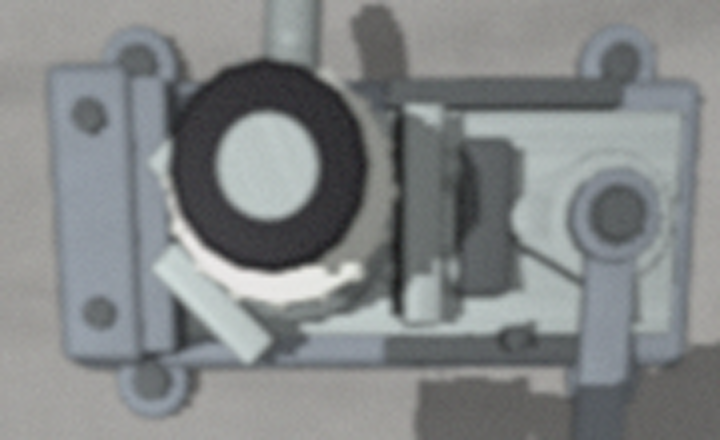

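arm_command(moves=[[40, 3, -10, 0, 0], [40, 3, -20, 0, 0], [27, 3, -35, 0, 0], [0, 0, 0, 0, 0], [0, 0, 0, 0, 0]])

```text
time: 8.9
ee_pos: [0.5543, 0.1582, 0.2397]
tcp_rot: [-3.139, 0.129, 0.001]
contact_force: [-0.6, -0.2, 0.3]
gripper_width: 0.0877
```

Run:
```python
from h import *
c=cam('wrist','w5.png');t=cam('top','t5.png')
s=r.read_state();print(s['time'],s['contact_force'],s['ee_pos'],s['tcp_rot'])
print(proj(c,(.5545,.1565,.192)),proj(c,(.5587,.1594,.192)))
```

```text
9.0 [0.62573714 1.32386033 0.40284353] [0.55456841 0.15831789 0.24071852] [-3.13873865e+00  1.28753939e-01 -3.04494399e-03]
(np.float64(254.91183392080856), np.float64(213.2061833750387)) (np.float64(250.3454408342895), np.float64(207.8824256593735))
```

View pics/w5.png

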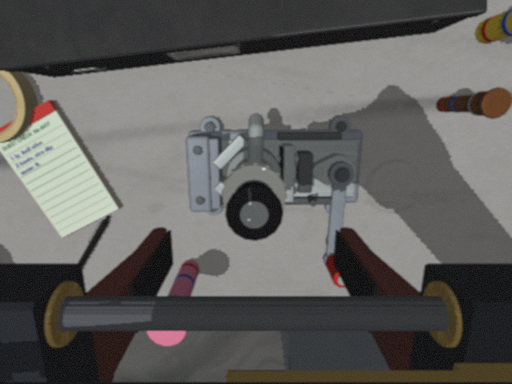

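The wrist view shows the black knob's rim centred at (254,210.5), which puts it at about (0.5565, 0.157), close under the gripper. The till's edge is well forward, at the top of the image.

arm_command(moves=[[2, -1, -20, 0, 0], [0, 0, -20, 0, 0], [0, 0, -15, 0, 0], [0, 0, -13, 0, 0], [0, 0, 0, 0, 0], [0, 0, 0, 0, 0]])

```text
time: 9.75
ee_pos: [0.557, 0.1574, 0.1717]
tcp_rot: [-3.139, 0.129, -0.001]
contact_force: [-0.7, 0.8, -0.7]
gripper_width: 0.088
```

Run:
```python
from h import *
c=cam('wrist','w6.png');t=cam('side','s6.png')
s=r.read_state();print(s['time'],s['contact_force'],s['ee_pos'],s['tcp_rot'])
a=cv2.imread('pics/s6.png')[155:275,170:290]; cv2.imwrite('pics/s6c.png',cv2.resize(a,None,fx=5,fy=5,interpolation=2))
```

```text
9.85 [-0.34704643 -0.39110426  0.10699258] [0.55713995 0.15731508 0.17181795] [-3.13866325e+00  1.29089766e-01 -1.60859694e-03]
```

View pics/w6.png

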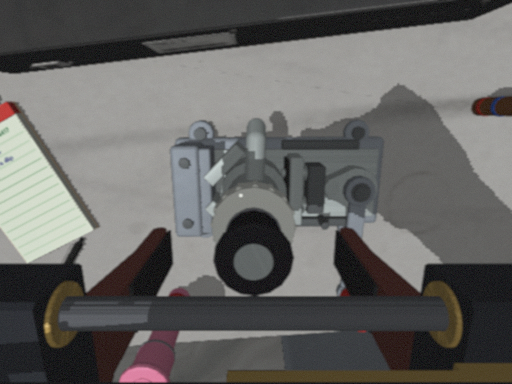

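View pics/s6c.png

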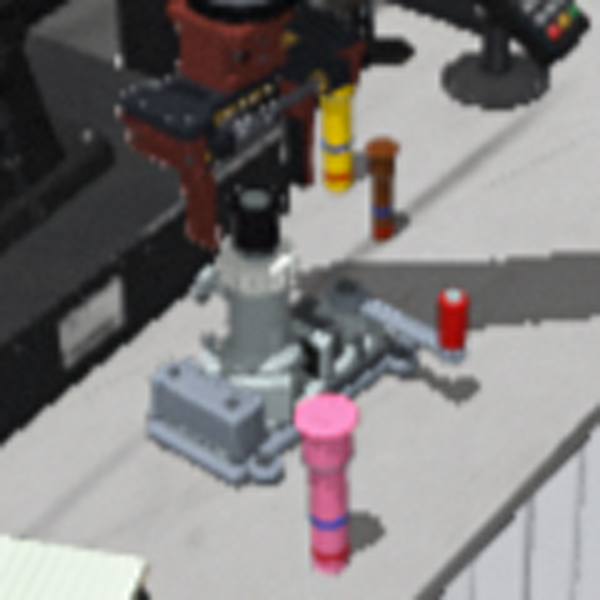

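Run:
```python
from h import *
s=r.read_camera('side');f=lambda p:((np.array(proj(s,p))-[170,155])*5).round()
for p in [(.557,.157,.171),(.557,.157,.192),(.557,.21,.152),(.557,.103,.152)]: print(p,f(p))
c=r.read_camera('wrist');print(ray(c,254,259,.192),ray(c,253,259,.192))
```

```text
(0.557, 0.157, 0.171) [250. 217.]
(0.557, 0.157, 0.192) [249. 192.]
(0.557, 0.21, 0.152) [204. 276.]
(0.557, 0.103, 0.152) [297. 204.]
[0.55507353 0.15662448 0.192     ] [0.5551147  0.15713163 0.192     ]
```

Run:
```python
import cv2
a=cv2.imread('pics/s6.png')[165:225,185:245]; a=cv2.convertScaleAbs(a,alpha=2.2,beta=25);cv2.imwrite('pics/s6d.png',cv2.resize(a,None,fx=10,fy=10,interpolation=0))
```

```text
(no output)
```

View pics/s6d.png

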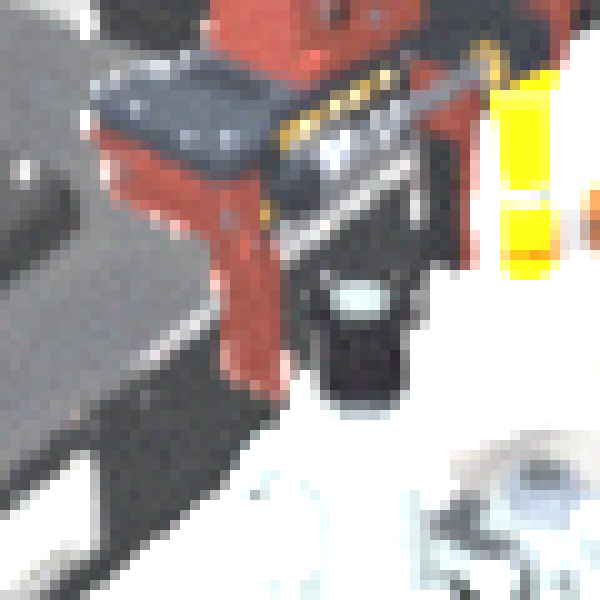

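arm_command(moves=[[0, 0, 0, 0, 0.4], [0, 0, 0, 0, 0.5], [0, 0, 0, 0, 0.6], [0, 0, 0, 0, 0.7], [0, 0, 0, 0, 0.8], [0, 0, 0, 0, 0.8], [0, 0, 0, 0, 0.8], [0, 0, 0, 0, 0.8]], grip_force=12)

```text
time: 10.95
ee_pos: [0.5568, 0.1571, 0.1711]
tcp_rot: [-3.139, 0.129, 0.0]
contact_force: [0.8, 0.2, -0.2]
gripper_width: 0.0417
```

arm_command(moves=[[0, 0, 0, 0, 1], [0, 0, 0, 0, 1]])

```text
time: 11.2
ee_pos: [0.5568, 0.1571, 0.1712]
tcp_rot: [3.139, -0.129, 0.0]
contact_force: [-0.3, 0.4, -0.1]
gripper_width: 0.0409
```

Run:
```python
from h import *
t=cam('side','s7.png')
a=cv2.imread('pics/s7.png')[165:225,185:245]; a=cv2.convertScaleAbs(a,alpha=2.2,beta=25);cv2.imwrite('pics/s7d.png',cv2.resize(a,None,fx=10,fy=10,interpolation=0))
```

```text
(no output)
```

View pics/s7d.png

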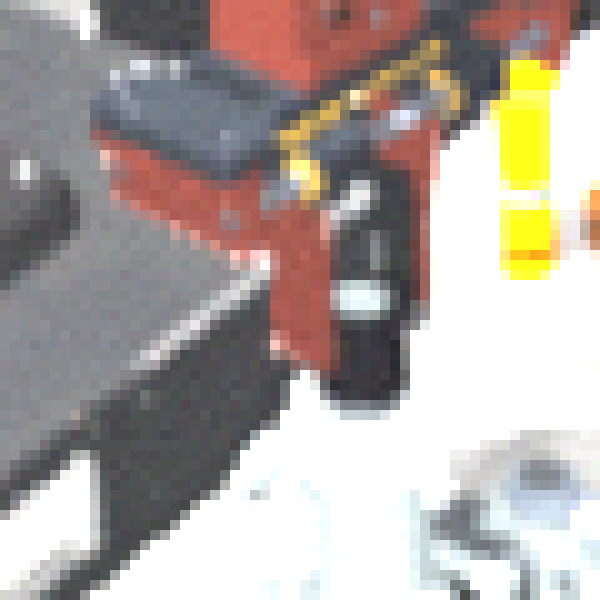

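Run:
```python
from h import *
c=r.read_camera('wrist'); s=r.read_state(); T=R.from_rotvec(s['tcp_rot']); p=s['ee_pos']
print(T.as_matrix().round(3), RT(c).as_matrix().round(3), np.array(c['xyz'])-p)
for w in (.088,.041):
  for dz in (-.03,-.01,0,.01,.019):
    for dx in (-.01,.01):
      print(w,dz,dx,[tuple(np.round(proj(c,p+T.apply([dx,sg*w/2,dz])),0)) for sg in (1,-1)])
cam('wrist','w7.png')
a=cv2.imread('pics/w7.png')[180:384,100:410]; a=cv2.convertScaleAbs(a,alpha=1.8,beta=20);cv2.imwrite('pics/w7c.png',cv2.resize(a,None,fx=2.5,fy=2.5))
```

```text
[[ 0.997 -0.082  0.   ]
 [-0.082 -0.997  0.   ]
 [ 0.    -0.    -1.   ]] [[-0.081 -0.961 -0.263]
 [-0.997  0.078  0.022]
 [-0.001  0.264 -0.965]] [ 0.07137761 -0.00621235  0.17076481]
0.088 -0.03 -0.01 [(np.float64(343.0), np.float64(283.0)), (np.float64(162.0), np.float64(283.0))]
0.088 -0.03 0.01 [(np.float64(346.0), np.float64(245.0)), (np.float64(159.0), np.float64(245.0))]
0.088 -0.01 -0.01 [(np.float64(333.0), np.float64(264.0)), (np.float64(172.0), np.float64(264.0))]
0.088 -0.01 0.01 [(np.float64(335.0), np.float64(230.0)), (np.float64(169.0), np.float64(230.0))]
0.088 0 -0.01 [(np.float64(329.0), np.float64(256.0)), (np.float64(176.0), np.float64(256.0))]
0.088 0 0.01 [(np.float64(331.0), np.float64(223.0)), (np.float64(174.0), np.float64(223.0))]
0.088 0.01 -0.01 [(np.float64(325.0), np.float64(249.0)), (np.float64(180.0), np.float64(249.0))]
0.088 0.01 0.01 [(np.float64(327.0), np.float64(218.0)), (np.float64(178.0), np.float64(217.0))]
0.088 0.019 -0.01 [(np.float64(322.0), np.float64(243.0)), (np.float64(183.0), np.float64(243.0))]
0.088 0.019 0.01 [(np.float64(324.0), n
[... 333 characters left out ...]
, np.float64(264.0))]
0.041 -0.01 0.01 [(np.float64(291.0), np.float64(230.0)), (np.float64(214.0), np.float64(230.0))]
0.041 0 -0.01 [(np.float64(288.0), np.float64(256.0)), (np.float64(217.0), np.float64(256.0))]
0.041 0 0.01 [(np.float64(289.0), np.float64(223.0)), (np.float64(216.0), np.float64(223.0))]
0.041 0.01 -0.01 [(np.float64(286.0), np.float64(249.0)), (np.float64(219.0), np.float64(249.0))]
0.041 0.01 0.01 [(np.float64(287.0), np.float64(218.0)), (np.float64(218.0), np.float64(217.0))]
0.041 0.019 -0.01 [(np.float64(285.0), np.float64(243.0)), (np.float64(220.0), np.float64(243.0))]
0.041 0.019 0.01 [(np.float64(286.0), np.float64(213.0)), (np.float64(219.0), np.float64(213.0))]
```

View pics/w7c.png

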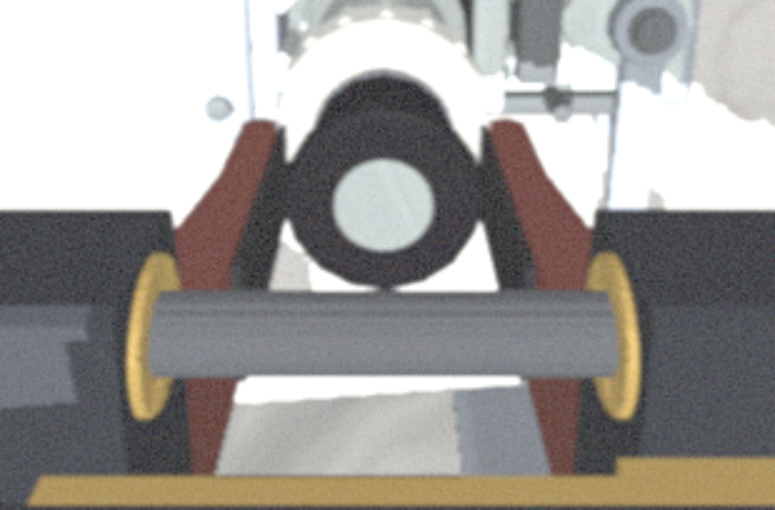

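The width of 41 mm shows the pads are holding the 42 mm rim squarely. I'll lift gently and check the force.

arm_command(moves=[[0, 0, 0, 0, 1], [0, 0, 0, 0, 1], [0, 0, 2, 0, 1], [0, 0, 2, 0, 1], [0, 0, 2, 0, 1], [0, 0, 2, 0, 1], [0, 0, 2, 0, 1], [0, 0, 0, 0, 1]], grip_force=20)

```text
time: 12.35
ee_pos: [0.5568, 0.157, 0.1814]
tcp_rot: [3.139, -0.129, 0.0]
contact_force: [0.0, 0.4, -4.5]
gripper_width: 0.0413
```

Run:
```python
from h import *
t=cam('side','s8.png')
a=cv2.imread('pics/s8.png')[165:225,185:245]; a=cv2.convertScaleAbs(a,alpha=2.2,beta=25);cv2.imwrite('pics/s8d.png',cv2.resize(a,None,fx=10,fy=10,interpolation=0))
s=r.read_state();print(s['contact_force'],s['ee_pos'],s['torque'],s['gripper_width'])
```

```text
[ 0.29435573  0.64445001 -3.57134408] [0.55673347 0.15705933 0.18127045] [ 0.04257737  0.04830757 -0.00231512] 0.04112284199338883
```

View pics/s8d.png

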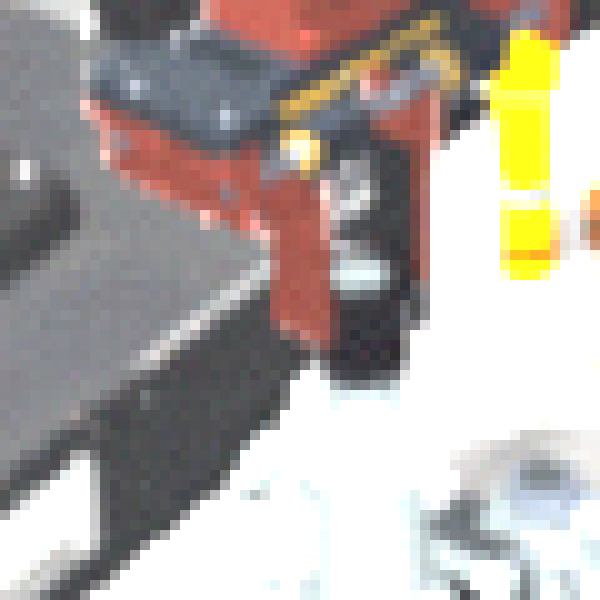

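The knob rises with the hand. Fz is about -3.6 N, which is the plunger's weight, and there is almost no side force. Continuing to about 56 mm.

arm_command(moves=[[0, 0, 3, 0, 1], [0, 0, 4, 0, 1], [0, 0, 4, 0, 1], [0, 0, 4, 0, 1], [0, 0, 4, 0, 1], [0, 0, 4, 0, 1], [0, 0, 3, 0, 1], [0, 0, 0, 0, 1]])

```text
time: 13.4
ee_pos: [0.5569, 0.1571, 0.2074]
tcp_rot: [-3.139, 0.129, -0.001]
contact_force: [0.5, 0.2, -4.7]
gripper_width: 0.0409
```

arm_command(moves=[[0, 0, 3, 0, 1], [0, 0, 4, 0, 1], [0, 0, 4, 0, 1], [0, 0, 3, 0, 1], [0, 0, 2, 0, 1], [0, 0, 0, 0, 1], [0, 0, 0, 0, 1], [0, 0, 0, 0, 1]])

```text
time: 14.4
ee_pos: [0.5567, 0.1571, 0.223]
tcp_rot: [3.139, -0.129, -0.0]
contact_force: [0.0, -0.4, -4.9]
gripper_width: 0.0414
```

Run:
```python
from h import *
t=cam('side','s9.png');cam('wrist','w9.png');cam('top','t9.png')
a=cv2.imread('pics/s9.png')[145:245,170:290]; a=cv2.convertScaleAbs(a,alpha=1.2,beta=5);cv2.imwrite('pics/s9d.png',cv2.resize(a,None,fx=6,fy=6,interpolation=2))
s=r.read_state();print(s['time'],s['contact_force'],s['ee_pos'],s['torque'],s['gripper_width'])
```

```text
14.55 [-0.56915573  0.34601505 -4.68253433] [0.5567332  0.15708867 0.22305853] [ 0.00195939  0.02175    -0.00106642] 0.041613205478528106
```

View pics/s9d.png

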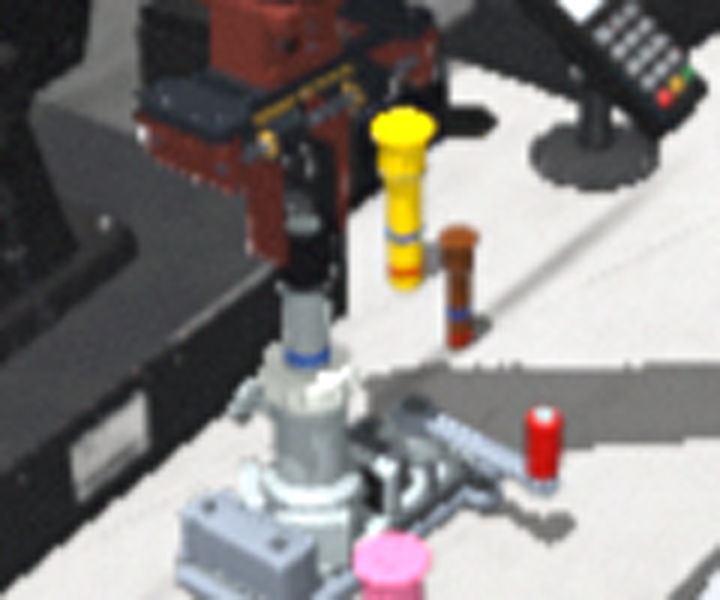

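View pics/w9.png

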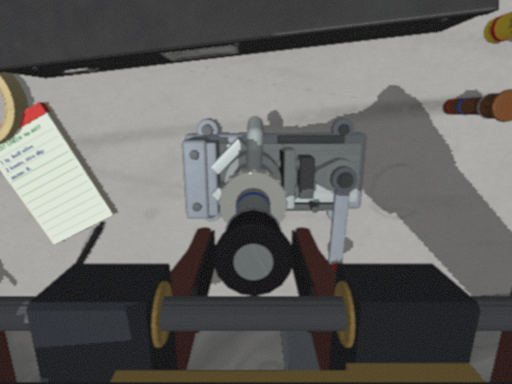

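The blue ring shows just above the white nut at crop (307,357) and no red band is visible. Lift is about 52 mm. I'll add 4 mm for margin.

arm_command(moves=[[0, 0, 2, 0, 1], [0, 0, 2, 0, 1], [0, 0, 0, 0, 1], [0, 0, 0, 0, 1], [0, 0, 0, 0, 1], [0, 0, 0, 0, 1]], grip_force=20)

```text
time: 15.3
ee_pos: [0.5567, 0.1571, 0.2271]
tcp_rot: [3.139, -0.129, -0.0]
contact_force: [-0.1, -0.4, -4.9]
gripper_width: 0.0411
```

Run:
```python
from h import *
t=cam('side','s10.png')
a=cv2.imread('pics/s10.png')[170:230,200:250]; cv2.imwrite('pics/s10d.png',cv2.resize(a,None,fx=10,fy=10,interpolation=2))
s=r.read_state();print(s['time'],s['contact_force'],s['ee_pos'],s['gripper_width'],abs(s['joint_vel']).max())
```

```text
15.35 [ 0.91647204 -0.56243141 -4.49417527] [0.55674652 0.15712587 0.22712012] 0.04117614143944394 0.0012533752920627875
```

View pics/s10d.png

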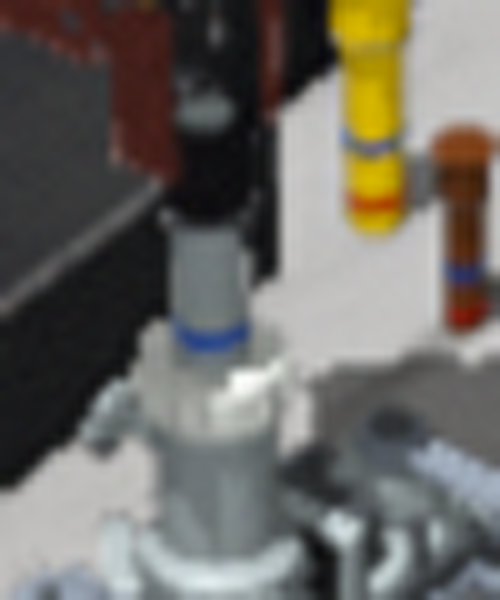

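The blue ring at crop (210,337) is clear, with steel showing below it at (205,360) and no red band. The plunger is still, so I'm handing in.

```bash
python3 -c "
from station import r
print(r.close_job())"
```

```text
the job is handed in; nothing more can be done
None
```

The job is handed in: the pump is clamped and I am holding the plunger still at about 56 mm of lift. The report gave no verdict.

- **Clamping:** I swung the red lever clockwise to its stop with the plunger still home. At the stop it took about 20 N with no further travel, and the pictures put it at about 1.6 rad. The jaw's force on the pump cannot be read directly, so that part is inferred from the lever's position.
- **Lifting:** I drew the black-knobbed plunger straight up from 0.171 to 0.227 m. The last picture shows the blue ring clear of the nut, bare rod below it and no red band.
- **Last readings:** The wrist carried 4.5 to 4.9 N downward, a little over the plunger's stated weight of about 3.4 N, with under 1 N of side force. Joint speeds were about 0.001 rad/s, and the grip is set to 20 N. I took it from 0.15 s to 15.35 s on the robot's clock.
- **What disagreed:** The pads hold the knob's rim (41 mm opening) instead of its 34 mm grip. Both cameras also showed the fingertips roughly 30 mm higher than the stated geometry. The hold did not slip during the lift.
- **Other things on the counter:** I did not notice touching any of them, but I made no separate before-and-after check of their positions.

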